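# Shut the syrup dispenser and snap its dust cap on

## Robot

A 6-joint arm with a two-finger parallel gripper is mounted at the origin on a cart in front of the work surface, level with it; the furniture and walls round the work are solid. World frame = base frame: x ahead of the robot, y to its left, z up, the work surface at z = 0. Lengths are in m, angles in degrees, forces in N, time in s.
With the tool pointing down it reaches from about 0.375 to 0.9 m from the base axis. Payload 3.1 kg.
Tool frame: the origin (TCP) lies on the centre line of the jaws, within the pads' length; the fingertips stand 8 mm ahead of it and the grasp point (between the pads) lies 11 mm behind it; z points along the fingers, y is the line along which they close (so a half turn about z gives the same grasp; the last joint's range is limited). The gripper opens to 87 mm and grips with 3 to 60 N. Pads are 19 mm wide; open, the fingers measure 117 mm over their backs; the gripper's body (75 mm by 190 mm) begins 51 mm behind the grasp point.
Start: joints at [55.892, 30.224, 82.088, -0, 67.689, -10.227], TCP at [0.253, 0.571, 0.231] pointing down, gripper open.
Joint ranges: [-176.69, 176.69], [-43.24, 126.21], [12.49, 139.97], [-82, 262], [0, 151.66], [-163.58, 163.58]. Speed limits (degrees/s): [159.86, 159.86, 180, 180, 180, 180].

## Interface

Orientations are given as a 3x3 rotation matrix whose columns are the frame's x, y, z axes.
In Python, from rig import * gives the robot as it stands.
- The arm moves only by the tool step_arm, never from a script. Its argument "targets" is a list of rows, each a list of 5 numbers: the opening, from -1 (shut) to 1 (fully open), then the shift along the world's x, y, z normalised to -1 to 1, where 1 is 0.25 m, then the turn about the world's z normalised to -1 to 1, where 1 is 180 degrees. In form: [[fingers, x, y, z, turn], ...]. A call has 1 to 20 rows; each row is the pose to reach, as a shift and turn from the pose commanded when the call began, turning the shorter way round; what a row does not reach only later rows make up. A row lasts 1/10 s, in which the tool goes at most 50 mm and 8.59 degrees, less where a joint would pass 70% of its speed; a pose out of reach is approached as far as the arm can. A call with a number of a shift or a turn outside -1 to 1 is refused whole. A call with a gripper value outside its range is refused whole. The fingers move at their own pace and stop on an object; the grip force is fixed at half the most. Time passes only in rows, so rows that repeat a pose let the fingers close. It gives the time, the measured TCP pose, the force, the opening and the grip force at its end, in the units of the state.
- read_state(): the state, without advancing time (a new reading comes with each control period).
- capture(name): name is "scene" or "top"; returns a dict with "color" (400x640x3 uint8, red, green, blue), "mtx" (3x3 intrinsics, pixels), "k1" (the pictures are not rectified: a ray, as slopes to the right and down, at radius r is drawn at 1 + k1 r^2 times it, then the intrinsics apply), "pose" (4x4, takes a point from camera to world coordinates). Camera axes: x right, y down, z forward; pixel columns grow to the right and rows downward; lengths in m; the calibration is good to about 2 mm. A picture is of the moment at which its call begins. There is no depth.
- hand_in(): hands the job in; it is judged then, once.
The state is a dict: "time_s": time; "joint_positions": joint angles; "qvel": joint speeds; "tau": joint torques, N m; "position": TCP position; "tcp_rot": TCP orientation; "force": force on the tool from outside, world axes, zero at the start; "moment": the same for the moment, N m; "opening": opening from 0.0 (shut) to 1.0 (fully open); "grasp_force": force on a finger pad.
Only numpy, scipy, OpenCV 4.12 (cv2) and the standard library are available. Lean on these libraries where they do the work, as an engineer would, in place of code of your own. Each camera call takes 0.05 s, during which the arm holds its last target. There are 200 camera calls.

## Task

Close up the syrup dispenser: first twist its winged collar clockwise (seen from above) until it stops with the wings in line with the ribs on the shoulder, then fetch the dust cap from the worktop and press it straight down over the stud on the collar until it clicks and sits fully home, level on the collar. Do not stop at the click: keep the cap pressed down firmly (about 10 N), and finish while still holding it pressed. Leave the jars and the shaker standing where they are.

Things in the scene. Friction and masses are not known exactly. Their poses are not given: they have to be found in the camera images.
- dispenser: Steel cylinder 92 mm across, 99 mm high, on a flange 112 mm across, fixed to the worktop; left or right of the cap. Origin: centre of its underside, z up. A neck carries the black winged collar (z = 120 to 140 mm). Two dark ribs, 6 mm wide, on its shoulder at y = +-38 mm of its frame, up to z = 106 mm: the wings point at them when the collar is shut.
- collar (a joint): Turn of the winged collar about the dispenser's vertical axis, rad: 0 = shut (stop; wings over the ribs), grows anticlockwise seen from above, 1.5 = fully open (stop). It starts between 0.7 and 1.2, has light friction (0.12 N m) and stays where it is left.
- collar_grip (a point): Centre of the collar's black wing bar, on the dispenser's axis, 130 mm above the worktop. The bar is 70 mm long along this point's y, 36 mm across its upright flats along x, 20 mm high: grip it across the flats (x). The axes turn with the collar. The stud rises from the bar's top, so the fingers pass on either side of it.
- seat (a point): Round grey pad, 35 mm across, flush with the collar's top around the foot of the stud; turns with the collar. Origin: centre of its upper face, 140 mm above the worktop, z up along the stud. The cap's underside rests on it when home.
- stud_tip (a point): Tip of the steel stud, 25 mm above the pad; 12 mm across here, 19 mm below. Four sprung domes bulge from it to 29 mm across, widest 10.5 mm above the pad, and give way inwards. They resist the cap's lip from about 16 mm above the pad with up to 11 N; the force drops (click) with the cap's underside 8 mm above the pad, then the domes draw it down to the pad with up to 17 N and hold it.
- cap: Loose black dust cap, 30 to 60 g, standing mouth down on the worktop. Origin: centre of its underside, z up. Hollow round skirt 40 mm across, 32 mm high, closed top. The mouth is a lip 4 mm high with a 24 mm hole; above it the bore is 33 mm wide up to z = 28 mm. Its yaw does not matter.
- cap_knob (a point): Middle of the cap's round grip knob, 22 mm across, which stands on the skirt's flat top from 32 to 52 mm above the cap's underside; this point is at 42 mm. Grip it from above; fingertips may rest on the flat top beside it.
- spice_a: Bystander: spice jar with a black lid, 41 mm across, 105 mm high. Origin: centre of its underside.
- spice_b: Bystander: another spice jar with a black lid, 41 mm across, 105 mm high. Origin: centre of its underside.
- creamer: Bystander: creamer shaker, 51 mm across, 124 mm high. Origin: centre of its underside.
Not all that is in view belongs to the job. Leave any blue or purple look-alike of the cap alone.

How it is judged (in metres and radians):
On the way, in this order (a step that is already met when the one before it is completed fails the run):
1. the collar is turned shut while the cap is still off the dispenser (value of joint collar below 0.15 rad and distance between cap and seat above 0.08 m), for 0.2 s.
2. the cap is snapped home on the stud (z of cap in the frame of seat below 0.003 m and horizontal distance between cap and seat below 0.005 m and angle between cap's own z axis and vertical below 0.1 rad), for 0.2 s.
At the end, for the whole second after the job is handed in: The collar is shut (within 0.15 rad of its stop); the cap is snapped down on the stud, its underside within 3 mm of the pad, centred within 5 mm, tilted less than 0.1 rad, and still; the fingers still touch it and press it onto the dispenser with more than 4 N through the last second (all of step 2 and value of joint collar below 0.15 rad and z of cap in the frame of seat above -0.003 m and contact force between cap and dispenser above 4 N and contact force between the fingers and cap above 3 N and linear speed of cap below 0.02 m/s); the arm keeps its last pose, push and grip.
It fails at once if a jar or the shaker is moved more than 3 cm or tipped (distance of any of spice_a, spice_b, creamer from where it was at the start of the episode above 0.03 m or angle between any of spice_a, spice_b, creamer's own z axis and vertical above 0.3 rad).
It also fails if it takes over 64 s, if anything falls off the work surface, if the arm or the gripper's body presses on something with over 40 N, if the wrist force passes 120 N, or if a joint passes its speed limit or range.

## Working session

There is one attempt and no reset: what is moved stays moved. The work goes in short steps, Python scripts to look and compute and a tool call to move; the robot and the scene stay as the last step left them, time stands still between calls to the robot, and variables do not carry over. Pictures are saved under pics/ and viewed, at most 10 in all, crops included, and the job is handed in when it is done.

Besides the shell and the picture viewer there is one more tool, called after "Emit:" as a command line: name --pt "numbers of a row" for each row, then --argument value for the rest. step_arm: Moves the arm, as the interface text tells. Scaled input: -1 to 1 covers 0.25 m each way for a shift and 180 degrees each way for a turn. Its arguments: {"type":"object","properties":{"targets":{"type":"array","items":{"type":"array","items":{"type":"number"}}}},"required":["targets"]}

```bash
mkdir -p pics; cat > h.py <<'E'
from rig import *
import numpy as np, cv2
def ray(c,u,v):
    K=c["mtx"];k=c["k1"];d=np.array([(u-K[0][2])/K[0][0],(v-K[1][2])/K[1][1]]);s=d.copy()
    for _ in range(30): s=d/(1+k*(s@s))
    P=np.array(c["pose"]);return P[:3,3],P[:3,:3]@np.array([s[0],s[1],1])
def at(c,u,v,z):
    o,r=ray(c,u,v);return o+r*(z-o[2])/r[2]
def proj(c,p):
    P=np.array(c["pose"]);q=P[:3,:3].T@(np.array(p)-P[:3,3]);s=q[:2]/q[2];s=s*(1+c["k1"]*(s@s));K=c["mtx"]
    return np.array([s[0]*K[0][0]+K[0][2],s[1]*K[1][1]+K[1][2]])
E
python3 - <<'E'
from h import *
import pickle
for n in("scene","top"):
    c=capture(n);cv2.imwrite(f"pics/{n}0.png",c["color"][:,:,::-1]);pickle.dump(c,open(n+"0.pkl","wb"));print(n,c["pose"],c["mtx"],c["k1"])
print(read_state())
E
```

```text
scene [[ 0.79448092 -0.37067808  0.48103829  0.0603626 ]
 [-0.60699298 -0.50943414  0.60994785 -0.72083697]
 [ 0.01896303 -0.77657879 -0.62973469  0.70885344]
 [ 0.          0.          0.          1.        ]] [[446.55484138   0.         322.37890334]
 [  0.         446.55484138 199.64988871]
 [  0.           0.           1.        ]] -0.0679818226693549
top [[ 0.01265563 -0.99902383  0.04232275  0.47947427]
 [-0.99991261 -0.01280593 -0.00328202 -0.12846446]
 [ 0.0038208  -0.04227752 -0.9990986   1.21436682]
 [ 0.          0.          0.          1.        ]] [[446.8633407    0.         318.30183731]
 [  0.         446.8633407  206.74937479]
 [  0.           0.           1.        ]] 0.019064085903363982
{'time_s': 0.1, 'joint_positions': array([ 5.58928990e+01,  3.02723220e+01,  8.21474994e+01,  7.83928108e-04,
        6.76888167e+01, -1.02264619e+01]), 'qvel': array([-0.05730843, -0.09222405, -0.28182731, -0.04454672,  0.04725764,
        0.01698743]), 'tau': array([ 3.77465749e-04, -4.40986240e+01, -1.77151698e+01,  6.35508145e-02,
        5.33925625e-02, -5.60200419e-05]), 'position': array([0.25262601, 0.57098631, 0.22969217]), 'tcp_rot': array([[-9.14388510e-01,  4.04836387e-01, -1.07369814e-03],
       [ 4.04837660e-01,  9.14387241e-01, -1.56284887e-03],
       [ 3.49077786e-04, -1.86372449e-03, -9.99998202e-01]]), 'force': array([-0.2535243 ,  0.89024263, -0.1640303 ]), 'moment': array([-0.04570883,  0.02532189,  0.03028352]), 'grasp_force': 0.0, 'opening': 1.0013799615063388}
```

View pics/scene0.png

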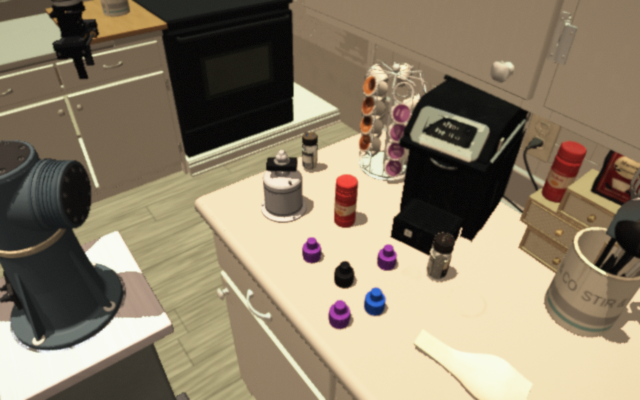

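View pics/top0.png

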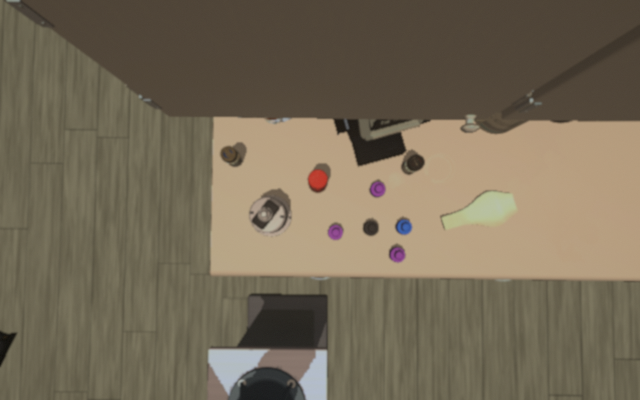

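The cap candidates in the scene view are black (344,274), purple (312,250), (387,257) and (340,314), and blue (375,301). I choose the black one, which is at (371,228) in the top view. The dispenser is at (283,190) in the scene view and (268,215) in the top view. Next I check both in close crops.

```bash
python3 - <<'E'
import cv2,numpy as np
s=cv2.imread("pics/scene0.png");t=cv2.imread("pics/top0.png")
def cr(i,u,v,w,h): return cv2.resize(i[v:v+h,u:u+w],(400,300),interpolation=cv2.INTER_CUBIC)
m=np.vstack([np.hstack([cr(s,250,145,80,60),cr(s,320,255,40,30)]),np.hstack([cr(t,230,185,80,60),cr(t,351,213,40,30)])])
m=np.clip(m.astype(float)*1.4+15,0,255).astype(np.uint8)
cv2.imwrite("pics/m0.png",m)
E
```

```text
(no output)
```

View pics/m0.png

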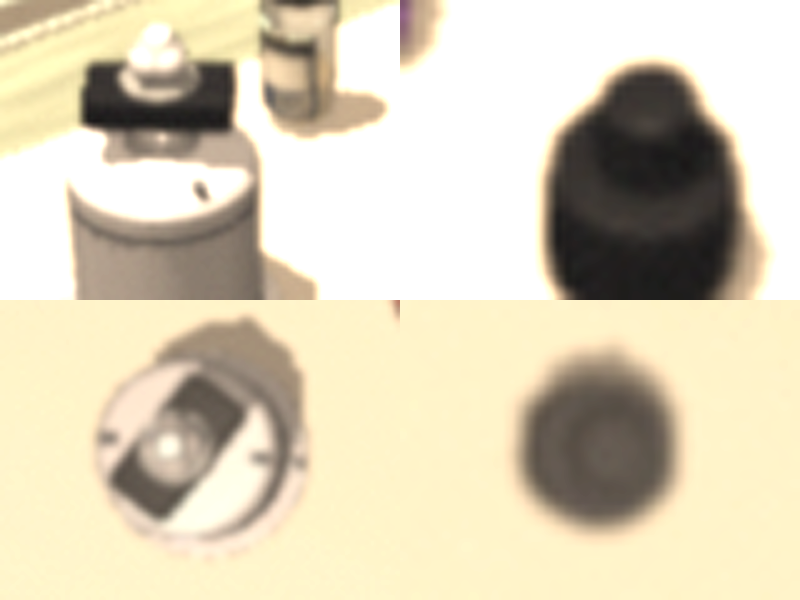

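The crops show the bar's corners in the top view, with two ribs on the shoulder at crop positions (108,438) and (262,458). The cap is black with a round knob, with the knob centre at crop position (608,448).

```bash
python3 - <<'E'
from h import *
import pickle
s=pickle.load(open("scene0.pkl","rb"));t=pickle.load(open("top0.pkl","rb"))
T=lambda x,y,z:at(t,230+x/5,185+(y-300)/5,z)
rl=T(108,438,.106);rr=T(262,458,.106)
print("ribs",rl,rr,(rl+rr)/2,np.linalg.norm(rl-rr),np.degrees(np.arctan2(*(rl-rr)[1::-1])))
C=[T(*p,.14) for p in((195,375),(245,408),(163,520),(110,480))]
print("bar",np.mean(C,0),[np.linalg.norm(C[i]-C[i-1]) for i in range(4)])
for a,b in((0,3),(1,2)): print(np.degrees(np.arctan2(*(C[a]-C[b])[1::-1])))
print("stud",T(170,445,.165),"wing ctr scene",at(s,250+158/5,145+36/5,.165))
print("cap top",at(t,351+20.8,213+14.8,.052),"skirt",at(t,351+19.8,213+15,.02),"scene knob",at(s,345,264,.052))
d=(rl+rr)/2
for q in ([*d[:2],.165],[*d[:2],.14]): print(proj(s,q),proj(t,q))
for n,u,v,z in(("creamer?",414,163,.1),("spice",232,155,.105),("red",318,180,.12)): print(n,at(t,u,v,z))
E
```

```text
ribs [0.50979269 0.0330334  0.106     ] [ 0.50084369 -0.04341497  0.106     ] [ 0.50531819 -0.00519079  0.106     ] 0.07697036570918585 83.32337645205239
bar [ 0.50559975 -0.00572936  0.14      ] [np.float64(0.06476117456459887), np.float64(0.028873678409869444), np.float64(0.06651971998455779), np.float64(0.03193269706673906)]
-38.02603690155001
-35.295405944184196
stud [ 0.50526149 -0.00468817  0.165     ] wing ctr scene [ 0.50412337 -0.00772047  0.165     ]
cap top [ 0.47574623 -0.27199131  0.052     ] skirt [ 0.47507589 -0.27327677  0.02      ] scene knob [ 0.47516116 -0.27254673  0.052     ]
[281.42480111 151.52485415] [264.21476575 213.978563  ]
[281.84263646 160.84716287] [265.43342372 214.25021417]
creamer? [ 0.63946971 -0.37051833  0.1       ]
spice [0.65281519 0.08464013 0.105     ]
red [ 0.59160678 -0.13048519  0.12      ]
```

Emit:
step_arm --pt "1 0.4 -1 0 -0.071" --pt "1 0.4 -1 0 -0.071" --pt "1 0.4 -1 0 -0.071" --pt "1 0.4 -1 0 -0.071" --pt "1 0.4 -1 0 -0.071" --pt "1 0.4 -1 0 -0.071" --pt "1 0.4 -1 0 -0.071" --pt "1 0.4 -1 0 -0.071"

```text
time_s: 0.9
position: [0.3531, 0.3215, 0.2305]
tcp_rot: [[-0.801, 0.598, -0.0], [0.598, 0.801, 0.0], [0.001, 0.0, -1.0]]
force: [-0.9, -0.6, -0.6]
opening: 0.998
grasp_force: 0.0
```

Emit:
step_arm --pt "1 0.4 -1 0 0" --pt "1 0.4 -1 0 0" --pt "1 0.4 -1 0 0" --pt "1 0.4 -1 0 0" --pt "1 0.4 -1 0 0" --pt "1 0.4 -1 0 0" --pt "1 0.4 -1 0 0" --pt "1 0.4 -1 0 0"

```text
time_s: 1.7
position: [0.4527, 0.0727, 0.2303]
tcp_rot: [[-0.802, 0.597, -0.001], [0.597, 0.802, 0.001], [0.001, 0.0, -1.0]]
force: [0.1, 0.7, -0.4]
opening: 1.0
grasp_force: 0.0
```

Emit:
step_arm --pt "1 0.208 -0.304 0 0" --pt "1 0.208 -0.304 0 0" --pt "1 0.208 -0.304 0 0" --pt "1 0.208 -0.304 0 0" --pt "1 0.208 -0.304 0 0" --pt "1 0.208 -0.304 0 0"

```text
time_s: 2.3
position: [0.5038, -0.0026, 0.2304]
tcp_rot: [[-0.804, 0.595, -0.001], [0.595, 0.804, 0.001], [0.001, -0.0, -1.0]]
force: [0.9, -0.2, -0.8]
opening: 1.001
grasp_force: 0.0
```

Emit:
step_arm --pt "1 0 0 -0.1 0" --pt "1 0 0 -0.2 0" --pt "1 0 0 -0.28 0" --pt "1 0 0 -0.36 0" --pt "1 0 0 -0.436 0" --pt "1 0 0 -0.436 0" --pt "1 0 0 -0.436 0"

```text
time_s: 3.0
position: [0.5046, -0.0037, 0.1218]
tcp_rot: [[-0.803, 0.596, -0.001], [0.596, 0.803, 0.0], [0.001, -0.0, -1.0]]
force: [-0.1, -0.8, 1.1]
opening: 0.998
grasp_force: 0.0
```

Emit:
step_arm --pt "-0.6 0 0 0 0" --pt "-0.6 0 0 0 0" --pt "-0.6 0 0 0 0" --pt "-0.6 0 0 0 0" --pt "-0.6 0 0 0 0" --pt "-0.6 0 0 0 0" --pt "-0.6 0 0 0 0" --pt "-0.6 0 0 0 0"

```text
time_s: 3.8
position: [0.5066, -0.0024, 0.1216]
tcp_rot: [[-0.8, 0.6, 0.004], [0.6, 0.8, 0.004], [-0.0, 0.006, -1.0]]
force: [4.1, 8.9, -3.0]
opening: 0.406
grasp_force: 30.0
```

Emit:
step_arm --pt "-0.6 0.006 0.008 0 -0.04" --pt "-0.6 0.006 0.008 0 -0.08" --pt "-0.6 0.006 0.008 0 -0.12" --pt "-0.6 0.006 0.008 0 -0.16" --pt "-0.6 0.006 0.008 0 -0.2" --pt "-0.6 0.006 0.008 0 -0.24" --pt "-0.6 0.006 0.008 0 -0.28" --pt "-0.6 0.006 0.008 0 -0.31" --pt "-0.6 0.006 0.008 0 -0.33" --pt "-0.6 0.006 0.008 0 -0.34" --pt "-0.6 0.006 0.008 0 -0.34" --pt "-0.6 0.006 0.008 0 -0.34"

```text
time_s: 5.0
position: [0.5072, -0.0023, 0.1216]
tcp_rot: [[0.134, 0.991, 0.001], [0.991, -0.134, -0.0], [-0.0, 0.001, -1.0]]
force: [2.5, 2.8, -1.8]
opening: 0.413
grasp_force: 30.0
```

```bash
python3 - <<'E'
from h import *
s=read_state();print(s["position"],s["moment"],s["force"],np.degrees(np.arctan2(s["tcp_rot"][1][1],s["tcp_rot"][0][1])))
E
```

```text
[ 0.50716408 -0.00231426  0.12156715] [ 0.3497227  -0.40985293  0.88856206] [ 2.45515583  2.83963408 -1.82048229] -7.705940348152195
```

Emit:
step_arm --pt "-0.6 0 0 0 -0.015" --pt "-0.6 0 0 0 -0.03" --pt "-0.6 0 0 0 -0.03" --pt "-0.6 0 0 0 -0.03"

```text
time_s: 5.4
position: [0.5071, -0.0029, 0.1217]
tcp_rot: [[0.226, 0.974, 0.001], [0.974, -0.226, -0.001], [-0.001, 0.001, -1.0]]
force: [2.4, 0.6, -0.4]
opening: 0.421
grasp_force: 32.3
```

```bash
python3 - <<'E'
from h import *
s=read_state();print(s["position"],s["moment"],s["force"],np.degrees(np.arctan2(s["tcp_rot"][1][1],s["tcp_rot"][0][1])))
E
```

```text
[ 0.50707157 -0.00290819  0.12167796] [-0.07213633 -0.35872328  1.30860987] [ 2.36830202  0.61195753 -0.36815745] -13.062882733595007
```

Emit:
step_arm --pt "1 0 0 0 0" --pt "1 0 0 0 0" --pt "1 0 0 0 0" --pt "1 0 0 0 0" --pt "1 0 0 0 0" --pt "1 0 0 0.2 0" --pt "1 0 0 0.4 0" --pt "1 0 -0.2 0.45 0" --pt "1 0 -0.4 0.45 0" --pt "1 0 -0.6 0.45 0" --pt "1 0 -0.8 0.45 0" --pt "1 -0.1 -1 0.45 0" --pt "1 -0.128 -1 0.45 0" --pt "1 -0.128 -1 0.45 0"

```text
time_s: 6.8
position: [0.4728, -0.2533, 0.2336]
tcp_rot: [[0.234, 0.972, -0.002], [0.972, -0.234, 0.002], [0.001, -0.002, -1.0]]
force: [0.3, 1.1, 0.5]
opening: 0.997
grasp_force: 0.0
```

```bash
python3 - <<'E'
from h import *
import pickle
t=capture("top");s=capture("scene")
pickle.dump((t,s),open("c1.pkl","wb"))
cv2.imwrite("pics/t1.png",t["color"][:,:,::-1])
def cr(i,u,v,w,h): return cv2.resize(i["color"][v:v+h,u:u+w,::-1],(400,300),interpolation=cv2.INTER_CUBIC)
m=np.vstack([np.hstack([cr(s,250,145,80,60),cr(s,310,225,80,60)]),np.hstack([cr(t,230,185,80,60),cr(t,331,193,80,60)])])
cv2.imwrite("pics/m1.png",np.clip(m.astype(float)*1.4+15,0,255).astype(np.uint8))
E
```

```text
(no output)
```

View pics/m1.png

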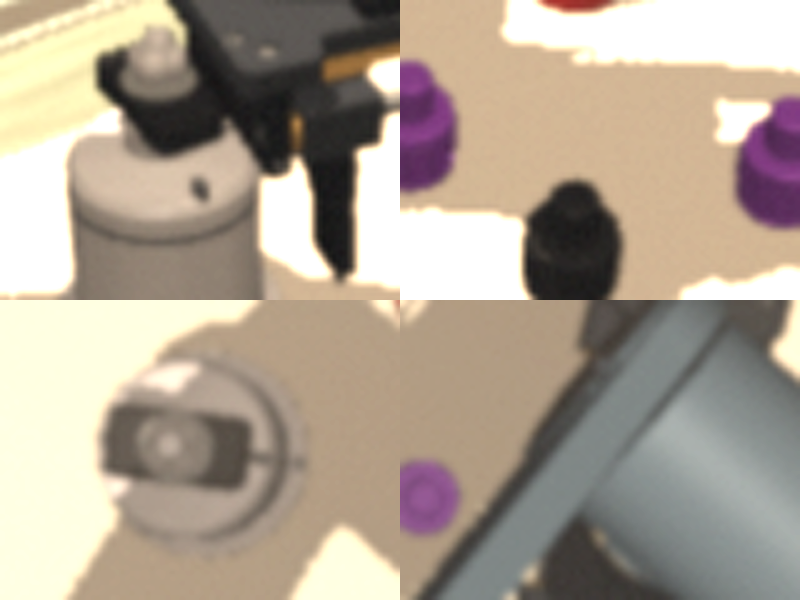

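The collar is shut: the bar's slope in the top view (105,405)–(250,422) matches the rib line. The grip centring puts the stud axis near (0.507, -0.0027). Next I grip the cap once across each axis so that it centres itself.

Emit:
step_arm --pt "0.38 0.006 -0.072 0 -0.045" --pt "0.38 0.006 -0.072 0 -0.09" --pt "0.38 0.006 -0.072 0 -0.135" --pt "0.38 0.006 -0.072 0 -0.18" --pt "0.38 0.006 -0.072 -0.05 -0.225" --pt "0.38 0.006 -0.072 -0.1 -0.27" --pt "0.38 0.006 -0.072 -0.15 -0.315" --pt "0.38 0.006 -0.072 -0.2 -0.36" --pt "0.38 0.006 -0.072 -0.25 -0.405" --pt "0.38 0.006 -0.072 -0.3 -0.45" --pt "0.38 0.006 -0.072 -0.35 -0.5" --pt "0.38 0.006 -0.072 -0.4 -0.5" --pt "0.38 0.006 -0.072 -0.4 -0.5"

```text
time_s: 8.2
position: [0.4756, -0.2681, 0.1325]
tcp_rot: [[0.974, -0.224, -0.003], [-0.224, -0.974, 0.003], [-0.003, -0.002, -1.0]]
force: [0.3, 0.5, -0.7]
opening: 0.686
grasp_force: 0.0
```

Emit:
step_arm --pt "0.38 0 0 -0.1 0" --pt "0.38 0 0 -0.2 0" --pt "0.38 0 0 -0.28 0" --pt "0.38 0 0 -0.33 0" --pt "0.38 0 0 -0.362 0" --pt "0.38 0 0 -0.362 0" --pt "0.38 0 0 -0.362 0"

```text
time_s: 8.9
position: [0.4765, -0.2708, 0.0441]
tcp_rot: [[0.973, -0.229, 0.001], [-0.229, -0.973, -0.001], [0.001, 0.001, -1.0]]
force: [-0.2, 0.8, -0.3]
opening: 0.69
grasp_force: 0.0
```

Emit:
step_arm --pt "-0.7 0 0 0 0" --pt "-0.7 0 0 0 0" --pt "-0.7 0 0 0 0" --pt "-0.7 0 0 0 0" --pt "-0.7 0 0 0 0" --pt "-0.7 0 0 0 0" --pt "-0.7 0 0 0 0"

```text
time_s: 9.6
position: [0.476, -0.2706, 0.0436]
tcp_rot: [[0.973, -0.229, 0.0], [-0.229, -0.973, -0.0], [0.0, 0.0, -1.0]]
force: [0.2, 0.5, 1.1]
opening: 0.237
grasp_force: 30.0
```

Emit:
step_arm --pt "0.2 0 0 0 0" --pt "0.2 0 0 0 0" --pt "0.2 0 0 0 0" --pt "0.2 0 0 0 0.045" --pt "0.2 0 0 0 0.09" --pt "0.2 0 0 0 0.135" --pt "0.2 0 0 0 0.18" --pt "0.2 0 0 0 0.225" --pt "0.2 0 0 0 0.27" --pt "0.2 0 0 0 0.315" --pt "0.2 0 0 0 0.36" --pt "0.2 0 0 0 0.405" --pt "0.2 0 0 0 0.45" --pt "0.2 0 0 0 0.5" --pt "0.2 0 0 0 0.5" --pt "0.2 0 0 0 0.5"

```text
time_s: 11.2
position: [0.476, -0.2705, 0.0435]
tcp_rot: [[0.232, 0.973, 0.0], [0.973, -0.232, 0.0], [0.0, 0.0, -1.0]]
force: [-0.4, -0.3, -0.3]
opening: 0.6
grasp_force: 0.0
```

Emit:
step_arm --pt "-0.7 0 0 -0.004 0" --pt "-0.7 0 0 -0.008 0" --pt "-0.7 0 0 -0.008 0" --pt "-0.7 0 0 -0.008 0" --pt "-0.7 0 0 -0.008 0" --pt "-0.7 0 0 -0.008 0" --pt "-0.7 0 0 -0.008 0"

```text
time_s: 11.9
position: [0.4759, -0.2705, 0.0415]
tcp_rot: [[0.23, 0.973, -0.0], [0.973, -0.23, 0.0], [0.0, -0.0, -1.0]]
force: [-0.3, -0.3, -1.2]
opening: 0.239
grasp_force: 30.0
```

Emit:
step_arm --pt "-0.7 0 0 0.1 0" --pt "-0.7 0 0 0.25 0" --pt "-0.7 0 0 0.4 0" --pt "-0.7 0 0 0.55 0" --pt "-0.7 0 0 0.7 0" --pt "-0.7 0 0 0.8 0" --pt "-0.7 0 0 0.8 0" --pt "-0.7 0 0 0.8 0"

```text
time_s: 12.7
position: [0.4757, -0.2703, 0.2416]
tcp_rot: [[0.229, 0.973, 0.0], [0.973, -0.229, -0.0], [-0.0, 0.0, -1.0]]
force: [-0.7, 0.1, -0.2]
opening: 0.242
grasp_force: 30.0
```

Emit:
step_arm --pt "-0.7 0.02 0.15 0 0" --pt "-0.7 0.05 0.3 0 0" --pt "-0.7 0.07 0.45 0 0" --pt "-0.7 0.09 0.6 0 0" --pt "-0.7 0.11 0.75 0 0" --pt "-0.7 0.124 0.9 0 0" --pt "-0.7 0.124 1 0 0" --pt "-0.7 0.124 1 0 0"

```text
time_s: 13.5
position: [0.5049, -0.0171, 0.2393]
tcp_rot: [[0.225, 0.974, -0.006], [0.974, -0.225, 0.002], [0.001, -0.006, -1.0]]
force: [-0.2, -0.6, 0.0]
opening: 0.242
grasp_force: 30.0
```

Emit:
step_arm --pt "-0.7 0 0.04 0 0" --pt "-0.7 0 0.073 0 0" --pt "-0.7 0 0.073 -0.03 0" --pt "-0.7 0 0.073 -0.06 0" --pt "-0.7 0 0.073 -0.09 0" --pt "-0.7 0 0.073 -0.12 0" --pt "-0.7 0 0.073 -0.12 0" --pt "-0.7 0 0.073 -0.12 0"

```text
time_s: 14.3
position: [0.5069, -0.0025, 0.2112]
tcp_rot: [[0.23, 0.973, -0.001], [0.973, -0.23, 0.0], [-0.0, -0.001, -1.0]]
force: [-0.0, 0.1, -0.2]
opening: 0.241
grasp_force: 30.0
```

```bash
python3 - <<'E'
from h import *
s=capture("scene");st=read_state();print(st["position"],st["force"])
a=s["color"][110:170,245:325,::-1]
cv2.imwrite("pics/p2.png",np.clip(cv2.resize(a,(800,600),interpolation=cv2.INTER_CUBIC).astype(float)*1.5+20,0,255).astype(np.uint8))
p=st["position"]
for q in((p[0],p[1],p[2]-.0415),(.507,-.0027,.165),(.507,-.0027,.14)): print((proj(s,q)-[245,110])*10)
E
```

```text
[ 0.50714938 -0.0024666   0.21154611] [ 0.2026267  -0.42183328 -0.30819765]
[363.5615332  388.09281109]
[364.42848094 407.90796445]
[368.59245161 501.02448244]
```

View pics/p2.png

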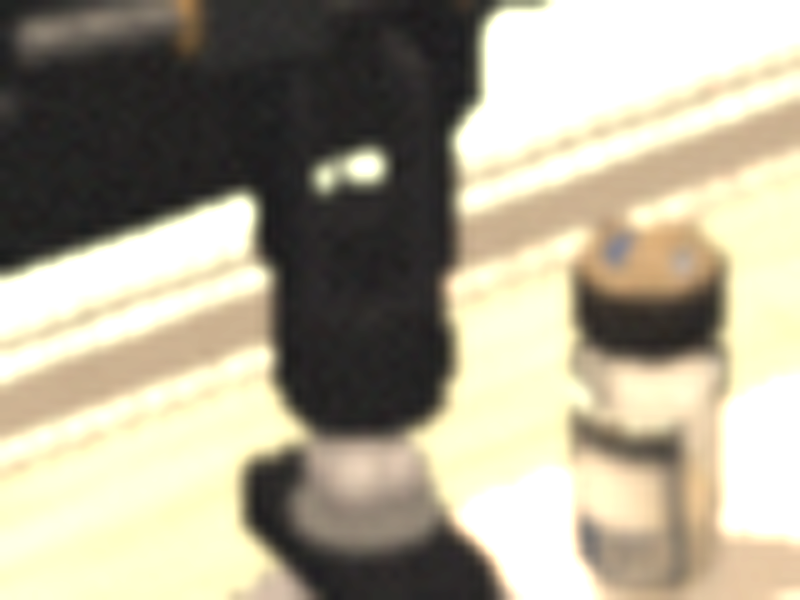

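The cap is centred over the stud: its skirt spans 275–450 in the crop and the pad 290–440. Pressing down slowly.

Emit:
step_arm --pt "-0.7 0 0 -0.016 0" --pt "-0.7 0 0 -0.032 0" --pt "-0.7 0 0 -0.044 0" --pt "-0.7 0 0 -0.056 0" --pt "-0.7 0 0 -0.064 0" --pt "-0.7 0 0 -0.064 0"

```text
time_s: 14.95
position: [0.5072, -0.0021, 0.1965]
tcp_rot: [[0.229, 0.973, 0.001], [0.973, -0.229, 0.0], [0.0, 0.0, -1.0]]
force: [-1.6, 1.5, 7.5]
opening: 0.241
grasp_force: 30.0
```

Emit:
step_arm --pt "-0.7 0 0 -0.006 0" --pt "-0.7 0 0 -0.012 0" --pt "-0.7 0 0 -0.018 0" --pt "-0.7 0 0 -0.024 0" --pt "-0.7 0 0 -0.024 0"

```text
time_s: 15.45
position: [0.5075, -0.0022, 0.1915]
tcp_rot: [[0.229, 0.973, 0.002], [0.973, -0.229, -0.0], [0.0, 0.002, -1.0]]
force: [-1.7, 1.1, 9.0]
opening: 0.241
grasp_force: 30.0
```

Emit:
step_arm --pt "-0.7 0 0 -0.008 0" --pt "-0.7 0 0 -0.016 0" --pt "-0.7 0 0 -0.024 0" --pt "-0.7 0 0 -0.032 0" --pt "-0.7 0 0 -0.036 0" --pt "-0.7 0 0 -0.036 0" --pt "-0.7 0 0 -0.036 0"

```text
time_s: 16.15
position: [0.5071, -0.0023, 0.1812]
tcp_rot: [[0.229, 0.973, 0.0], [0.973, -0.229, -0.0], [-0.0, 0.0, -1.0]]
force: [-1.4, -0.3, 6.4]
opening: 0.238
grasp_force: 30.0
```

Emit:
step_arm --pt "-0.7 0 0 -0.002 0" --pt "-0.7 0 0 -0.002 0" --pt "-0.7 0 0 -0.002 0" --pt "-0.7 0 0 -0.002 0"

```text
time_s: 16.55
position: [0.5071, -0.0023, 0.1812]
tcp_rot: [[0.229, 0.973, 0.0], [0.973, -0.229, -0.0], [-0.0, 0.0, -1.0]]
force: [-2.2, 0.7, 9.7]
opening: 0.243
grasp_force: 30.0
```

Emit:
step_arm --pt "-0.7 0 0 -0.001 0" --pt "-0.7 0 0 -0.001 0" --pt "-0.7 0 0 -0.001 0" --pt "-0.7 0 0 -0.001 0"

```text
time_s: 16.95
position: [0.5072, -0.0023, 0.1812]
tcp_rot: [[0.229, 0.973, 0.001], [0.973, -0.229, -0.0], [-0.0, 0.001, -1.0]]
force: [-1.8, 1.6, 12.2]
opening: 0.24
grasp_force: 30.0
```

```bash
python3 - <<'E'
from h import *
s=capture("scene");st=read_state();print(st["position"],st["force"])
a=s["color"][130:205,245:345,::-1]
cv2.imwrite("pics/p3.png",np.clip(cv2.resize(a,(800,600),interpolation=cv2.INTER_CUBIC).astype(float)*1.5+20,0,255).astype(np.uint8))
E
```

```text
[ 0.50718312 -0.00230394  0.18117121] [-2.5707101   1.30883039 12.19713768]
```

View pics/p3.png

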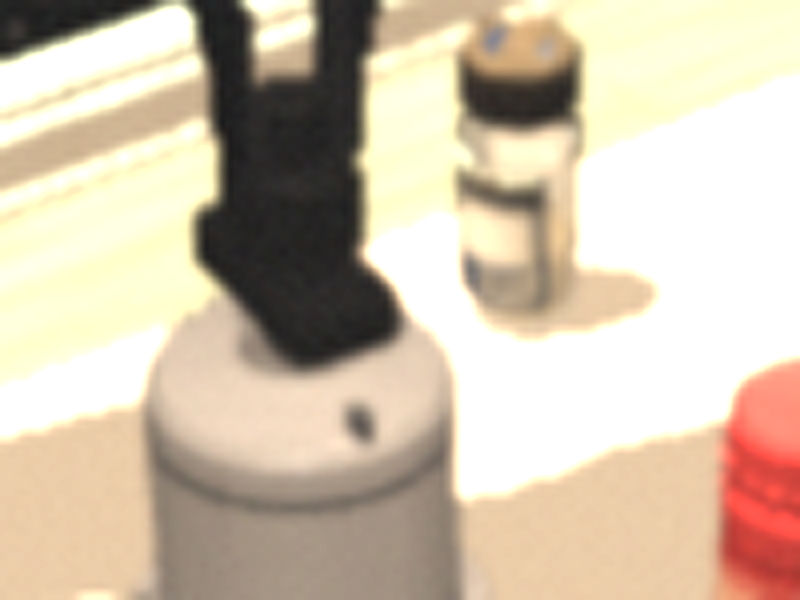

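The cap sits on the collar with no pad visible between them (about 290,240), the wing points at the rib (360,420), and the press is a steady 12 N. Handing in.

```bash
python3 -c "
from rig import *
print(hand_in())"
```

```text
the job is handed in; nothing more can be done
None
```

I turned the collar to its stop, snapped the cap home on the stud, and handed the job in at about 17 s with the gripper still pressing it down at about 12 N; no verdict came back.

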